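Steady the grille of the table warmer and set the jug on it

ROBOT

A 6-joint arm with a two-finger parallel gripper is mounted at the origin on a cart in front of the work surface, level with it; the furniture and walls round the work are solid. World frame = base frame: x ahead of the robot, y to its left, z up, the work surface at z = 0. Lengths are in m, angles in rad, forces in N, time in s.
With the tool pointing down it reaches from about 0.275 to 0.85 m from the base axis. Payload 5.2 kg.
Tool frame: the origin (TCP) lies on the centre line of the jaws, within the pads' length; the fingertips stand 11 mm ahead of it and the grasp point (between the pads) lies 8 mm behind it; z points along the fingers, x is the direction in which the jaws open and shut, and the axes are right-handed (so a half turn about z gives the same grasp; the last joint's range is limited). The gripper opens to 85 mm and grips with 20 to 120 N. Pads are 22 mm wide; open, the fingers measure 114 mm over their backs; the gripper's body (76 mm by 85 mm) begins 54 mm behind the grasp point. The pads swing forward as they close: fully open they stand 13 mm farther back than shut.
Start: joints at [0.911, 0.259, 1.535, -0, 1.348, -0.203], TCP at [0.243, 0.494, 0.242] pointing down, gripper open.
Joint ranges: [-3.14, 3.14], [-0.91, 2.08], [0.19, 2.58], [-1.22, 4.36], [0.22, 2.71], [-3.12, 3.12]. Speed limits (rad/s): [2.57, 2.57, 3.14, 3.14, 3.14, 3.14].

INTERFACE

Orientations are given as a unit quaternion [x, y, z, w].
In Python, from station import manip gives the robot as it stands. The module is installed in compiled form; this text tells all that it offers.
- The arm moves only by the tool play_rows, never from a script. Its argument "targets" is a list of rows, each a list of 7 numbers: the shift along the tool's x, y, z in mm, then the turn, a rotation vector about the tool's x, y, z in degrees, then the gripper command: -1 is shut, 1 is fully open, values between are in proportion. In form: [[tx, ty, tz, ax, ay, az, gripper], ...]. A call has 1 to 20 rows; each row shifts and turns the commanded pose from where the row before left it, along the tool's axes as they then stand; what a row does not reach is not made up. A row lasts 1/10 s, in which the tool goes at most 50 mm and 8.59 degrees, less where a joint would pass 70% of its speed; a pose out of reach is approached as far as the arm can. A call is refused whole if a number of a shift passes 50 or a number of a turn 8.59, either way. A call with a gripper value outside its range is refused whole. The fingers move at their own pace and stop on an object; "newtons" is the grip in N (left out, the last holds). Time passes only in rows, so rows that do not move let the fingers close. It gives the time, the measured TCP pose, the force and the opening at its end, in the units of the state.
- manip.observe(): the state, without advancing time (a new reading comes with each control period).
- manip.grab_frame(name): name is "scene" or "top" or "wrist"; returns a dict with "image" (420x560x3 uint8, red, green, blue), "z_map" (420x560 float32, m along the optical axis (not along the pixel's ray), 0 where there is no reading), "vertical_fov" (degrees; the focal length in pixels is half the picture's height over the tangent of half this angle, whatever the lens; pixels are square), "cx", "cy" (the principal point, pixels), "R" (3x3) and "t" (3): a world point X has camera coordinates R X + t. Camera axes: x right, y down, z forward; pixel columns grow to the right and rows downward; lengths in m; the calibration is good to about 2 mm. A picture is of the moment at which its call begins.
- manip.hand_in(): hands the job in, once; it reports no verdict.
The state is a dict: "time": time; "q": joint angles; "qd": joint speeds; "tau": joint torques, N m; "eef_pos": TCP position; "eef_rot": TCP orientation; "wrist_force": force on the tool from outside, world axes, zero at the start; "moment": the same for the moment, N m; "width": finger opening in m.
Only numpy, scipy, OpenCV 4.12 (cv2) and the standard library are available. Lean on these libraries where they do the work, as an engineer would, in place of code of your own. Each camera call takes 0.05 s, during which the arm holds its last target. There are 200 camera calls.

TASK

The grille of the table warmer has been put on askew: two of its feet ride on the rim of the dish and it rocks. Turn it until all four feet stand down in the oval well and it sits level without rocking; only then set the blue and white jug upright and gently on the middle of the grille. Do not tip the jug, and leave the other things on the sideboard where they are.

Things in the scene. Friction and masses are not known exactly. Their poses are not given: they have to be found in the camera images.
- warmer: Table warmer: fixed pale blue-grey ceramic oval dish, 258 mm long (its x axis, roughly along world y), 184 mm wide, 16 mm high; origin under its centre. A flat rim 24 mm wide runs round an oval well of 210 x 136 mm, its flat floor 10 mm below the rim and 6 mm above the sideboard. In the well two tealights, 38 mm wide, 15 mm high, at x = +-34 mm.
- warmer_well (a point): Centre of the flat floor of the dish's oval well; axes as the dish's (x along its length, z up). The grille's feet fit the well, with about 3 mm to spare, only with the grille's centre over this point and its x axis along the dish's x axis, either way round; grille_bar is then 61 mm above this point.
- grille_bar (a point): Centre of the grille's flat middle bar, where it can be gripped from above: 12 mm wide, 9 mm high, 178 mm long along the grille's x axis; z is the grille's up. The tops of bar and wires lie 4.5 mm above this point, the feet's undersides 61 mm below. Beside the middle of the bar the grille is open for 57 mm each way in y and 23 mm each way in x.
- grille: Loose black steel grille, 0.42 kg: oval wire frame 187 x 134 mm, bar along x, 7 mm cross wires at x = +-27 and +-56 mm, four legs with 12 mm ball feet at x = +-70, y = +-40 mm. Origin level with the feet's undersides. At the start turned 0.4 to 0.9 rad anticlockwise from above off the dish's x axis: two opposite feet on the rim, leaning 0.14 rad, free to rock.
- jug_mid (a point): Centre of the blue and white china jug: 60 mm above its underside, over the middle of its 73 mm round foot. Jug 120 mm high, body 108 mm wide, 0.32 kg, loose, upright on the sideboard. z is up; the handle points along the jug's own -y axis (roughly toward the robot at the start), the spout along +y.
- jug_handle (a point): Grip point in the top arch of the jug's handle, 68 mm from jug_mid along the jug's -y, 104 mm above the underside. Here the handle is 8 mm thick (along the jug's x), about 12 mm high, its top 116 mm above the underside; pinch it from above across its thickness. The weight hangs 70 mm from here toward the spout: pinch firmly, about 50 N.
- cupboard_front (a point): Lower front edge of the china cupboard (fixed) that overhangs the back of the sideboard along its whole length (world y), 455 mm above the surface: over this height keep the hand and wrist in front of it (at smaller x). The fixed tureen, fruit bowl, cups, mug and two spoons stand at the back and the right.
- jug: The blue and white jug as a whole; origin on its underside, 12 mm from the middle of its foot toward the handle; axes as at jug_mid.
- mill: turned-wood pepper mill, 58 mm round, 120 mm tall, upright at the left end of the sideboard; origin in the middle of its underside
- eggcup: blue and white egg cup, 47 mm round, 50 mm tall, behind the gap between warmer and jug; origin on its underside
- spoon1: silver teaspoon, 135 mm long, lying front to back between the warmer and the jug; origin under its middle

How it is judged:
By the outcome, as a careful person would: the job done as asked, in the order asked, and still so for the second after the job is handed in, with the robot touching nothing.
It also fails if it takes over 64 s, if anything falls off the work surface, if the arm or the gripper's body presses on something with over 40 N, if the wrist force passes 120 N, or if a joint passes its speed limit or range.

## Working session

There is one attempt and no reset: what is moved stays moved. The work goes in short steps, Python scripts to look and compute and a tool call to move; the robot and the scene stay as the last step left them, time stands still between calls to the robot, and variables do not carry over. Pictures are saved under pics/ and viewed, about 8 in all and at most 12, crops included, and the job is handed in when it is done.

Besides the shell and the picture viewer there is one more tool, called after ">>>" by a JSON object that holds its "fn" and its "kwargs". play_rows: Moves the arm, as the interface text tells. Its arguments: {"type":"object","properties":{"targets":{"type":"array","items":{"type":"array","items":{"type":"number"}}},"newtons":{"type":"number"}},"required":["targets"]}

```bash
mkdir -p pics; cat > h.py <<'E'
import numpy as np, cv2
from station import manip
def grab(n):
    f=manip.grab_frame(n); f['f']=210/np.tan(np.radians(f['vertical_fov'])/2); return f
def save(f,p,crop=None,s=1):
    im=f['image'][:,:,::-1]
    if crop: a,b,c,d=crop; im=im[b:d,a:c]
    cv2.imwrite(p,cv2.resize(im,None,fx=s,fy=s,interpolation=cv2.INTER_CUBIC))
def cloud(f):
    h,w=f['z_map'].shape; u,v=np.meshgrid(np.arange(w),np.arange(h)); z=f['z_map']
    P=np.stack([(u-f['cx'])/f['f']*z,(v-f['cy'])/f['f']*z,z],-1)
    P=(P-f['t'])@f['R']; P[z==0]=np.nan; return P
def ray(f,u,v,z):
    d=f['R'].T@np.array([(u-f['cx'])/f['f'],(v-f['cy'])/f['f'],1]); o=-f['R'].T@f['t']
    return o+d*(z-o[2])/d[2]
E
python3 - <<'E'
from h import *
for n in ['scene','top','wrist']:
    f=grab(n); save(f,f'pics/{n}0.png'); np.save(f'{n}0.npy',f,allow_pickle=True)
    print(n,f['f'],f['cx'],f['cy'],-f['R'].T@f['t'],f['R'][2])
print(manip.observe())
E
```

```text
scene 439.7635135673772 276.77931613381526 207.21811783957432 [-0.19779062 -0.37299264  1.12962532] [ 0.61218642  0.34137705 -0.71322472]
top 477.9440121762174 277.7039224280629 196.9177176870449 [0.25289159 0.05837347 1.81172889] [ 0.18650711 -0.00896591 -0.9824127 ]
wrist 360.29510833542474 280.84103528727013 208.97324289620144 [0.16889364 0.52930722 0.37281557] [ 0.28682962 -0.14177889 -0.94743206]
{'time': 0.15, 'q': array([ 9.11170231e-01,  2.59172027e-01,  1.53580687e+00, -2.00129061e-05,
        1.34806214e+00, -2.02772839e-01]), 'qd': array([-0.00171429, -0.0030403 , -0.00350465, -0.00257235, -0.00088429,
       -0.0006294 ]), 'tau': array([ 2.31459206e-03, -4.46382022e+01, -2.90820783e+01, -3.54158656e-04,
        8.20849469e-03,  2.96704468e-05]), 'eef_pos': array([0.24234183, 0.49328727, 0.24167757]), 'eef_rot': array([ 8.48858507e-01,  5.28619627e-01, -6.75851204e-04,  2.60329167e-04]), 'wrist_force': array([ 0.99978999, -0.77629122,  0.02618065]), 'moment': array([-0.0192987 , -0.02627081, -0.02413068]), 'width': 0.08527819888354222}
```

View pics/scene0.png

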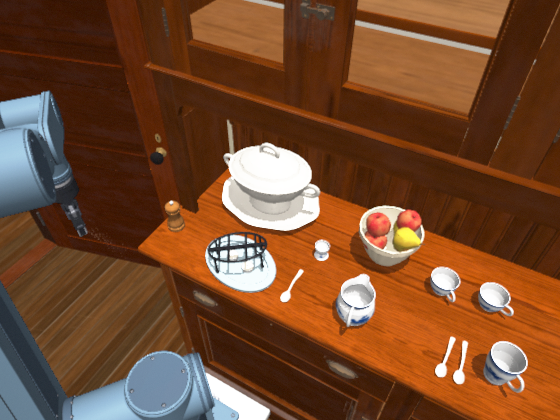

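View pics/top0.png

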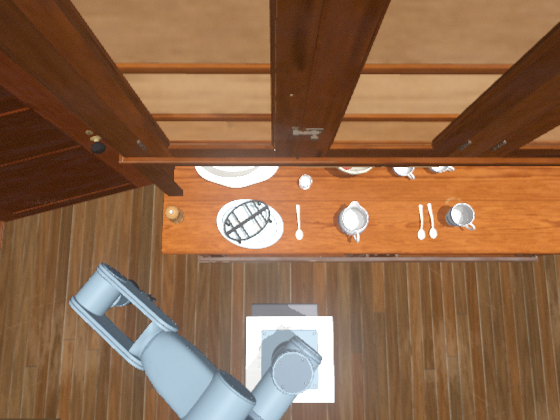

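Scene view: the warmer is at about (240,258), the jug at (357,300) and the spoon at (292,286). Top view: the grille is at about (248,220), the dish at (250,223), and the jug at (352,220) with its handle at (357,238). Next I'll measure them.

```bash
python3 - <<'E'
from h import *
for n,(a,b,c,d) in {'scene':(195,220,285,300),'top':(210,190,290,255)}.items():
    f=np.load(n+'0.npy',allow_pickle=True).item(); P=cloud(f); im=f['image'].astype(int)
    box=np.zeros(im.shape[:2],bool); box[b:d,a:c]=1
    print(n,'table z',np.nanmedian(P[238:246,300:340,2]) if n=='top' else '')
    dark=(im.max(2)<70)&box; pale=(im[...,2]>130)&(im[...,2]>=im[...,0]-10)&box
    # dish outline
    cnt,_=cv2.findContours((pale|dark).astype(np.uint8),cv2.RETR_EXTERNAL,cv2.CHAIN_APPROX_NONE)
    if n=='top':
        c0=max(cnt,key=cv2.contourArea); W=np.array([ray(f,u,v,.016)[:2] for u,v in cv2.convexHull(c0)[:,0]])
        # dense hull
        m=np.zeros(box.shape,np.uint8); cv2.fillPoly(m,[cv2.convexHull(c0)],1)
        cc=cv2.findContours(m,0,cv2.CHAIN_APPROX_NONE)[0][0][:,0]
        W=np.array([ray(f,u,v,.016)[:2] for u,v in cc])
        print('dish ellipse',cv2.fitEllipse((W*1000).astype(np.float32)))
    D=P[dark]; print('dark n',len(D),'z pct',np.nanpercentile(D[:,2],[5,25,50,75,95]))
    Q=D[D[:,2]>.045]; 
    A=np.c_[Q[:,:2]-Q[:,:2].mean(0),np.ones(len(Q))]
    co=np.linalg.lstsq(A,Q[:,2],rcond=None)[0]; r=Q[:,2]-A@co; ok=abs(r)<.008
    co=np.linalg.lstsq(A[ok],Q[ok,2],rcond=None)[0]
    print('plane',co,Q[:,:2].mean(0),ok.mean(), 'ell',cv2.fitEllipse(cv2.convexHull((Q[ok,:2]*1000).astype(np.float32))))
    save(f,f'pics/{n}_c.png',(a-10,b-10,c+10,d+10),7 if n=='scene' else 4)
# jug: points above table
f=np.load('scene0.npy',allow_pickle=True).item(); P=cloud(f)
g=np.load('top0.npy',allow_pickle=True).item(); G=cloud(g)
for n,P,(a,b,c,d) in(('s',P,(330,270,380,330)),('t',G,(333,198,376,246))):
    Q=P[b:d,a:c].reshape(-1,3); Q=Q[Q[:,2]>.095]; print(n,len(Q),Q[:,2].max(),Q.min(0),Q.max(0))
    T=Q[Q[:,2]>.1]; print(cv2.fitEllipse(cv2.convexHull((T[:,:2]*1000).astype(np.float32))))
t=cv2.imread('pics/top_c.png'); save(g,'pics/j.png',(325,190,380,250),5); j=cv2.imread('pics/j.png')
H=max(t.shape[0],j.shape[0]); pad=lambda i:cv2.copyMakeBorder(i,0,H-i.shape[0],0,0,0)
cv2.imwrite('pics/c1.png',np.hstack([pad(t),pad(j)])); print(t.shape,j.shape)
E
```

```text
scene table z 
dark n 549 z pct [-0.13538434 -0.10518778  0.07671671  0.082325    0.08775886]
plane [-0.0588518  -0.12310157  0.08063659] [0.4943615  0.14715517] 0.9442970822281167 ell ((496.0341796875, 153.52183532714844), (129.6169891357422, 179.27261352539062), 34.37712478637695)
top table z -6.931777277849637e-05
dish ellipse ((492.0879821777344, 148.81753540039062), (182.21861267089844, 255.14697265625), 166.18344116210938)
dark n 0 z pct nan
  return np.nanmean(a, axis, out=out, keepdims=keepdims)
<stdin>:18: RuntimeWarning: Mean of empty slice.
  ret = um.true_divide(
<stdin>:21: RuntimeWarning: Mean of empty slice.
  ret = ret.dtype.type(ret / rcount)
Traceback (most recent call last):
cv2.error: OpenCV(4.12.0) /io/opencv/modules/imgproc/src/shapedescr.cpp:356: error: (-215:Assertion failed) n >= 0 && (depth == CV_32F || depth == CV_32S) in function 'fitEllipseNoDirect'
```

View pics/wrist0.png

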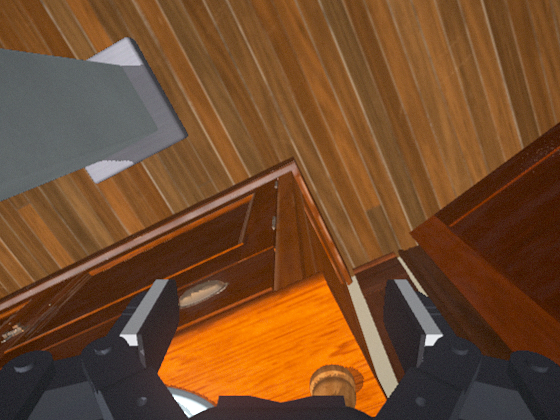

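>>> {"fn": "play_rows", "kwargs": {"targets": [[-20,38,0,0,0,0,1],[-20,38,0,0,0,0,1],[-20,38,0,0,0,0,1],[-20,38,0,0,0,0,1],[-20,38,0,0,0,0,1],[-20,38,0,0,0,0,1],[-20,38,0,0,0,0,1],[-20,38,0,0,0,0,1],[-20,38,0,0,0,0,1],[-20,38,0,0,0,0,1],[0,0,0,0,0,7.5,1],[0,0,0,0,0,7.5,0],[0,0,0,0,0,7.5,0],[0,0,0,0,0,7.5,0],[0,0,0,0,0,0,0],[0,0,0,0,0,0,0]]}}

```text
time: 1.75
eef_pos: [0.4952, 0.1465, 0.2421]
eef_rot: [0.956, 0.293, -0.0, -0.0]
wrist_force: [-0.4, -0.6, 0.8]
width: 0.0426
```

```bash
python3 - <<'E'
from h import *
from scipy.spatial.transform import Rotation as R
s=manip.observe(); print(s['time'],s['eef_pos'],R.from_quat(s['eef_rot']).as_matrix(),s['q'],s['width'])
for n in['wrist','scene']:
    f=grab(n); np.save(n+'1.npy',f,allow_pickle=True); print(-f['R'].T@f['t'])
    if n=='wrist': save(f,'pics/w1.png')
    P=cloud(f); im=f['image'].astype(int)
    near=np.all((P[...,:2]>[.35,0])&(P[...,:2]<[.64,.3]),-1)
    D=P[(im.max(2)<80)&near]; Q=D[(D[:,2]>.055)&(D[:,2]<.11)]
    for k in range(3):
        c=Q[:,:2].mean(0); A=np.c_[Q[:,:2]-c,np.ones(len(Q))]; co=np.linalg.lstsq(A,Q[:,2],rcond=None)[0]
        r=Q[:,2]-A@co; Q=Q[(r>-.006)&(r<.006)]
    print(n,len(Q),'plane',co,c,cv2.fitEllipse(cv2.convexHull((Q[:,:2]*1000).astype(np.float32))))
    rim=P[near&(abs(P[...,2]-.016)<.003)&(im[...,2]>110)]
    m=rim[:,:2]*1000
    print('rim',len(m),np.median(rim[:,2]),cv2.fitEllipse(cv2.convexHull(m.astype(np.float32))))
f=np.load('scene0.npy',allow_pickle=True).item(); g=np.load('top0.npy',allow_pickle=True).item()
for n,f,(a,b,c,d) in(('s',f,(330,270,380,330)),('t',g,(333,198,376,246))):
    P=cloud(f);Q=P[b:d,a:c].reshape(-1,3); Q=Q[(Q[:,2]>.095)&(Q[:,2]<.15)]; print(n,len(Q),Q.min(0),Q.max(0))
    if n=='s': np.save('jug.npy',Q)
P=cloud(g); e=P[150:164,250:450].reshape(-1,3); e=e[(e[:,2]>.44)&(e[:,2]<.47)]; print('cup',e.min(0) if len(e) else None)
save(g,'pics/j.png',(325,190,380,250),8)
E
```

```text
1.75 [0.49524825 0.14653092 0.24211635] [[ 8.28782400e-01  5.59570836e-01 -4.61112196e-04]
 [ 5.59570897e-01 -8.28782487e-01  2.97453558e-06]
 [-3.80497250e-04 -2.60490208e-04 -9.99999894e-01]] [ 7.14288990e-02  1.98616689e-01  1.61359607e+00  3.69429645e-05
  1.32983962e+00 -5.22447883e-01] 0.0425976302280377
[0.4496518  0.21437761 0.373365  ]
wrist 10336 plane [-0.06530089 -0.12755904  0.07927012] [0.4931151  0.16132175] ((497.14617919921875, 156.17953491210938), (130.65679931640625, 184.69679260253906), 34.216251373291016)
rim 12022 0.015512130925225302 ((493.12652587890625, 147.85110473632812), (182.35752868652344, 256.50054931640625), 167.01979064941406)
[-0.19779062 -0.37299264  1.12962532]
scene 431 plane [-0.07136495 -0.13356517  0.07949698] [0.49600261 0.15623614] ((496.20068359375, 154.42515563964844), (132.25369262695312, 180.1450958251953), 34.21995162963867)
rim 862 0.015814145320861055 ((489.850830078125, 144.0362091064453), (183.73269653320312, 252.55650329589844), 167.53099060058594)
s 421 [ 0.41397526 -0.28238964  0.09501741] [ 0.55870607 -0.19069925  0.12200349]
t 208 [ 0.42055731 -0.27872029  0.09507495] [ 0.56019368 -0.18670445  0.12913531]
cup None
```

View pics/w1.png

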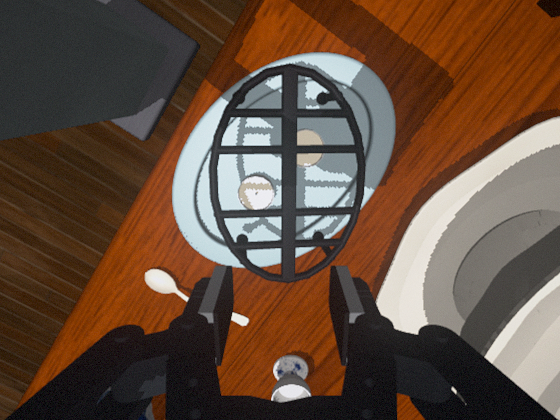

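The wrist view shows the grille centred at about (288,175). Its bar runs vertically in the image, the dish is askew beneath it, and the tealights are at (308,148) and (257,192). The dish fits at 256.5 x 182.4 mm, centre (493,148), with its axis at 77°. The grille is centred at (497,155.5) with its bar at 124° and leans 0.143 rad; all of these agree with the text. Now the grasp pose.

```bash
cat >> h.py <<'E'
from scipy.spatial.transform import Rotation as Ro
def frame(xdeg,n=(0,0,1)):
    n=np.array(n,float);n/=np.linalg.norm(n);z=-n;x=np.array([np.cos(np.radians(xdeg)),np.sin(np.radians(xdeg)),0]);x-=z*(x@z);x/=np.linalg.norm(x)
    return np.c_[x,np.cross(z,x),z]
def plan(pos,M,s=None):
    s=s or manip.observe(); A=Ro.from_quat(s['eef_rot']).as_matrix()
    print('turn deg',np.degrees(Ro.from_matrix(A.T@M).as_rotvec()).round(2),'then shift mm',(M.T@(np.array(pos)-s['eef_pos'])*1000).round(1))
E
python3 - <<'E'
from h import *
f=np.load('wrist1.npy',allow_pickle=True).item(); P=cloud(f); im=f['image'].astype(int)
# bar: dark pixels along plane, middle columns; its centre line and ends
pl=.07927-.0653*(P[...,0]-.4931)-.12756*(P[...,1]-.1613)
g=(im.max(2)<80)&(abs(P[...,2]-pl)<.006)&np.all(abs(P[...,:2]-[.497,.155])<.11,-1)
Q=P[g][:,:2]; d=np.radians(124.2); a=np.array([np.cos(d),np.sin(d)]); b=np.array([np.sin(d),-np.cos(d)])
L=(Q-[.497,.1555]); l=L@a; w=L@b
for lo,hi in((-.05,-.032),(-.02,.02),(.033,.05)):
    k=(l>lo)&(l<hi)&(abs(w)<.015); print('bar lateral',lo,w[k].min(),w[k].max(),w[k].mean())
k=abs(w)<.05
for t in np.arange(-.064,.066,.004):
    kk=(l>t)&(l<t+.004)&(abs(w)>.015)&(abs(w)<.045); print(round(t+.002,3),kk.sum(),end='; ')
n=np.array([.0653,.12756,1]);n/=np.linalg.norm(n)
bar=np.array([.497,.1555,.0798])-.0045*n
plan(bar-.008*n,frame(34.2,n))
# dish via tealights (top z .021)
T=P[(abs(P[...,2]-.021)<.003)&np.all(abs(P[...,:2]-[.493,.148])<.07,-1)][:,:2]
print(len(T)); 
for s in(1,-1):
    c=np.array([.493,.148])+s*.034*np.array([np.cos(np.radians(77)),np.sin(np.radians(77))]); q=T[np.linalg.norm(T-c,axis=1)<.03]; print(c,cv2.minEnclosingCircle((q*1000).astype(np.float32)))
# floor region
F=P[(abs(P[...,2]-.006)<.0025)&np.all(abs(P[...,:2]-[.493,.148])<.12,-1)][:,:2]; print(len(F)); 
k=(((F-[.493,.148])@np.c_[[np.cos(1.344),np.sin(1.344)],[-np.sin(1.344),np.cos(1.344)]])/[.11,.075]); k=(k**2).sum(1)<1
print('well',cv2.fitEllipse(cv2.convexHull((F[k]*1000).astype(np.float32))))
E
```

```text
bar lateral -0.05 -0.006187596495070523 0.006071437554631554 0.0001279514902333578
bar lateral -0.02 -0.0052644964105350595 0.005860524332852275 0.00020816040158011276
bar lateral 0.033 -0.0051767507502779985 0.006306166423554385 0.0004857859816600422
-0.062 62; -0.058 130; -0.054 340; -0.05 32; -0.046 0; -0.042 0; -0.038 0; -0.034 0; -0.03 76; -0.026 321; -0.022 89; -0.018 0; -0.014 0; -0.01 0; -0.006 0; -0.002 0; 0.002 0; 0.006 0; 0.01 0; 0.014 0; 0.018 0; 0.022 14; 0.026 299; 0.03 241; 0.034 0; 0.038 0; 0.042 0; 0.046 0; 0.05 0; 0.054 255; 0.058 330; 0.062 63; 0.066 104; turn deg [-3.95 -7.12  0.03] then shift mm [ 26.5 -17.6 172. ]
543
[0.50064834 0.18112858] ((500.6788024902344, 181.08282470703125), 18.83662223815918)
[0.48535166 0.11487142] ((485.32568359375, 114.85985565185547), 18.891786575317383)
11929
well ((493.09844970703125, 147.8399658203125), (135.91128540039062, 210.02584838867188), 166.63543701171875)
```

>>> {"fn": "play_rows", "kwargs": {"targets": [[0,0,0,-2,-3.56,0,0],[0,0,0,-1.95,-3.56,0,0],[6.6,-4.4,24,0,0,0,0],[6.6,-4.4,24,0,0,0,0],[6.6,-4.4,24,0,0,0,0],[6.7,-4.4,24,0,0,0,0],[0,0,20,0,0,0,0],[0,0,20,0,0,0,0],[0,0,18,0,0,0,0],[0,0,18,0,0,0,0],[0,0,0,0,0,0,0],[0,0,0,0,0,0,0]]}}

```text
time: 3.05
eef_pos: [0.4964, 0.154, 0.0677]
eef_rot: [0.954, 0.291, -0.05, 0.051]
wrist_force: [0.2, -0.3, 0.8]
width: 0.0425
```

```bash
python3 - <<'E'
from h import *
n=np.array([.0653,.12756,1]);n/=np.linalg.norm(n)
bar=np.array([.4968,.1557,.0798])-.0045*n
plan(bar-.008*n,frame(34.2,n)); s=manip.observe(); print(s['wrist_force'],s['eef_pos'])
f=grab('wrist'); save(f,'pics/w2.png')
E
```

```text
turn deg [-0.02  0.02 -0.07] then shift mm [-0.2 -0.3  0.3]
[ 0.24403602 -0.27107712  0.80073589] [0.49638531 0.15401145 0.06768629]
```

View pics/w2.png

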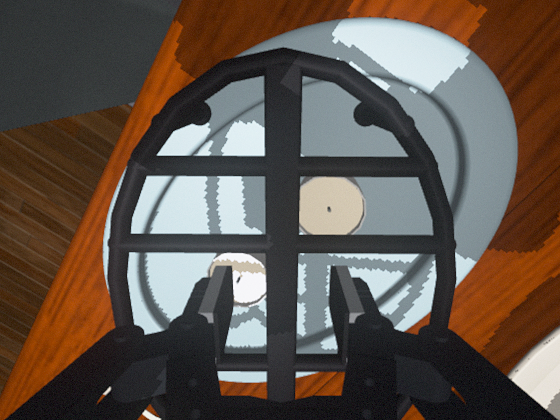

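The pads straddle the bar between the cross wires, with the bar at u≈285 and the fingers at u≈215 and 350. Next: close, then lift a little.

>>> {"fn": "play_rows", "kwargs": {"targets": [[0,0,0,0,0,0,-1],[0,0,0,0,0,0,-1],[0,0,0,0,0,0,-1],[0,0,0,0,0,0,-1],[0,0,0,0,0,0,-1],[0,0,0,0,0,0,-1],[0,0,-5,0,0,0,-1],[0,0,-10,0,0,0,-1],[0,0,-10,0,0,0,-1],[0,0,-10,0,0,0,-1],[0,0,0,0,0,0,-1],[0,0,0,0,0,0,-1]], "newtons": 50}}

```text
time: 4.3
eef_pos: [0.4988, 0.1585, 0.1026]
eef_rot: [0.954, 0.29, -0.049, 0.051]
wrist_force: [-0.1, -0.9, -4.3]
width: 0.0113
```

```bash
python3 - <<'E'
from h import *
s=manip.observe(); print(s['wrist_force'],s['moment'],s['eef_pos'],s['width'])
n=(0,0,1)
# target: level, above well centre; bar at z = .006+.061 -> TCP 8 mm below bar
plan([.493,.148,.067-.008+.025],frame(76.95-90))
f=grab('wrist'); P=cloud(f); im=f['image'].astype(int); np.save('w3.npy',f,allow_pickle=True)
p=s['eef_pos']; A=Ro.from_quat(s['eef_rot']).as_matrix()
Q=(P[(im.max(2)<80)]-p)@A   # tool frame
Q=Q[(abs(Q[:,2])<.04)&(abs(Q[:,0])<.075)&(abs(Q[:,1])<.1)&((abs(Q[:,0])>.035)|(Q[:,1]<-.03))]
for k in range(4):
    B=np.c_[Q[:,:2],np.ones(len(Q))]; co=np.linalg.lstsq(B,Q[:,2],rcond=None)[0]; r=Q[:,2]-B@co; Q=Q[abs(r)<(.012,.006,.004,.004)[k]]
print('grille top plane in tool frame',co,len(Q))
b=Q[(abs(Q[:,0])<.012)]; v=b[(b[:,1]<-.034)&(b[:,1]>-.052)|((b[:,1]<-.062)&(b[:,1]>-.08))]
print('bar line', np.polyfit(v[:,1],v[:,0],1)) if len(v) else 0
w=Q[(abs(Q[:,0])>.018)&(abs(Q[:,0])<.04)]; print(np.histogram(w[:,1],bins=np.arange(-.1,.04,.004)))
E
```

```text
[-0.11178267 -0.85588808 -4.26290228] [ 0.14238587 -0.04421903  0.06493774] [0.49880106 0.15845065 0.10256271] 0.0112955242517532
turn deg [ 6.64  5.05 46.8 ] then shift mm [-3.3 11.5 18.6]
grille top plane in tool frame [ 0.0018174   0.00489091 -0.01078794] 28968
bar line [-0.00164412  0.0002527 ]
(array([   0,    0,  107,  571, 1009,  922,  688,  427,  159,   71, 1688,
        773,    0,    0,    0,    0,    0,  807,  149,    0,    0,    0,
          0,    0,    0,    0,    0,    0,    0,    0,    0,    0,    0,
          0]), array([-1.00000000e-01, -9.60000000e-02, -9.20000000e-02, -8.80000000e-02,
       -8.40000000e-02, -8.00000000e-02, -7.60000000e-02, -7.20000000e-02,
       -6.80000000e-02, -6.40000000e-02, -6.00000000e-02, -5.60000000e-02,
       -5.20000000e-02, -4.80000000e-02, -4.40000000e-02, -4.00000000e-02,
       -3.60000000e-02, -3.20000000e-02, -2.80000000e-02, -2.40000000e-02,
       -2.00000000e-02, -1.60000000e-02, -1.20000000e-02, -8.00000000e-03,
       -4.00000000e-03,  8.32667268e-17,  4.00000000e-03,  8.00000000e-03,
        1.20000000e-02,  1.60000000e-02,  2.00000000e-02,  2.40000000e-02,
        2.80000000e-02,  3.20000000e-02,  3.60000000e-02]))
```

>>> {"fn": "play_rows", "kwargs": {"targets": [[0,0,0,1.107,0.842,7.8,-1],[0,0,0,1.107,0.842,7.8,-1],[0,0,0,1.107,0.842,7.8,-1],[0,0,0,1.107,0.842,7.8,-1],[0,0,0,1.107,0.842,7.8,-1],[0,0,0,1.107,0.842,7.8,-1],[-1.6,6.2,5,0,0,0,-1],[-1.7,6.3,5,0,0,0,-1],[0,0,5,0,0,0,-1],[0,0,0,0,0,0,-1],[0,0,0,0,0,0,-1]]}}

```text
time: 5.45
eef_pos: [0.4926, 0.1469, 0.0869]
eef_rot: [0.994, -0.113, -0.001, 0.0]
wrist_force: [-0.1, 0.2, -3.7]
width: 0.011
```

```bash
python3 - <<'E'
from h import *
s=manip.observe(); print(s['wrist_force'],s['moment'],s['eef_pos'],s['width'])
f=grab('wrist'); P=cloud(f); im=f['image'].astype(int); np.save('w4.npy',f,allow_pickle=True); save(f,'pics/w4.png')
p=s['eef_pos']; A=Ro.from_quat(s['eef_rot']).as_matrix()
# everything in dish frame
t=np.radians(76.95); X=np.array([np.cos(t),np.sin(t),0]); D=np.c_[X,[-X[1],X[0],0],[0,0,1]]; c=np.array([.493,.148,0])
W=(P-c)@D
g=(im.max(2)<80)&np.all(abs(W[...,:2])<[.11,.08],-1)&(W[...,2]>.06)
Q=W[g]
for k in range(4):
    B=np.c_[Q[:,:2],np.ones(len(Q))]; co=np.linalg.lstsq(B,Q[:,2],rcond=None)[0]; r=Q[:,2]-B@co; Q=Q[abs(r)<(.012,.006,.003,.003)[k]]
print('plane',co,len(Q)); print('ext',Q.min(0),Q.max(0),cv2.fitEllipse(cv2.convexHull((Q[:,:2]*1000).astype(np.float32))))
for x0 in(.025+.015,.08-.01):
    k=(abs(Q[:,0]-x0)<.005)&(abs(Q[:,1])<.015); print('bar y at',x0,Q[k,1].min() if k.any() else 0,Q[k,1].max() if k.any() else 0)
for s_ in(1,-1):
  for lo,hi in((.018,.04),(.044,.066)):
    k=(abs(Q[:,1])>.018)&(abs(Q[:,1])<.04)&(Q[:,0]*s_>lo)&(Q[:,0]*s_<hi); print('wire',s_,k.sum(),np.percentile(Q[k,0],[2,50,98]) if k.any() else 0)
# dish check
rim=P[(abs(P[...,2]-.016)<.003)&(im[...,2]>90)&np.all(abs(W[...,:2])<.16,-1)]
print('rim',cv2.fitEllipse(cv2.convexHull((rim[:,:2]*1000).astype(np.float32))))
plan([.493,.148,.0607],frame(76.95-90))
E
```

```text
[-0.14671351  0.15074656 -3.74303706] [0.04305018 0.02039792 0.02344118] [0.49256367 0.14694883 0.08689387] 0.011030856114142427
plane [-0.43969825 -0.00059241  0.12991845] 10037
ext [-0.01427427 -0.04604484  0.09362454] [0.08477383 0.04645184 0.13743644] ((31.889129638671875, -0.03113722801208496), (112.62142181396484, 118.6319351196289), 7.050369739532471)
bar y at 0.04 0 0
bar y at 0.07 -0.006366819697758349 0.005155695540674894
wire 1 0 0
wire 1 10 [0.06533849 0.06568709 0.0659438 ]
wire -1 0 0
wire -1 0 0
rim ((493.54498291015625, 148.51837158203125), (183.08163452148438, 255.44003295898438), 166.7605438232422)
turn deg [0.02 0.05 0.04] then shift mm [ 0.  -1.  26.4]
```

View pics/w4.png

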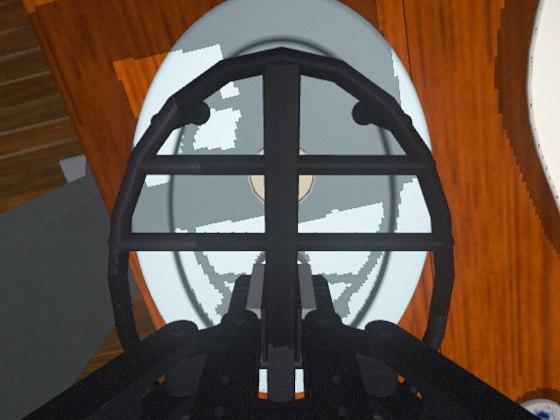

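The grille is level and aligned over the dish: the bar is at u≈282 and the tealight at u≈281. The gripper got into the plane fit, so I'll refit without it.

```bash
cat > fit.py <<'E'
from h import *
t=np.radians(76.95); X=np.array([np.cos(t),np.sin(t),0]); D=np.c_[X,[-X[1],X[0],0],[0,0,1]]; c=np.array([.493,.148,0])
def fit(f,zt,tol=.008,xmin=-.11):
    P=cloud(f); im=f['image'].astype(int); W=(P-c)@D
    Q=W[(im.max(2)<80)&np.all(abs(W[...,:2])<[.11,.08],-1)&(abs(W[...,2]-zt)<tol)&(W[...,0]>xmin)]
    B=np.c_[Q[:,:2],np.ones(len(Q))]
    for k in range(3):
        co=np.linalg.lstsq(B,Q[:,2],rcond=None)[0]; r=abs(Q[:,2]-B@co)<.003; Q=Q[r];B=B[r]
    print('plane',co.round(4),len(Q),'ext',Q.min(0).round(4),Q.max(0).round(4))
    for x0 in(-.07,-.04,0,.04,.07):
        k=(abs(Q[:,0]-x0)<.006)&(abs(Q[:,1])<.014)
        if k.sum()>20: print('bar y at',x0,np.percentile(Q[k,1],[1,99]).round(4))
    for s in(1,-1):
      for lo,hi in((.018,.037),(.047,.066)):
       for e in(1,-1):
        k=(Q[:,1]*e>.015)&(Q[:,1]*e<.035)&(Q[:,0]*s>lo)&(Q[:,0]*s<hi)
        if k.sum()>20: print('wire side',e,np.percentile(Q[k,0],[1,99]).round(4),k.sum())
E
python3 -c "
from fit import *
fit(np.load('w4.npy',allow_pickle=True).item(),.0977,xmin=.02)"
```

```text
plane [0.0014 0.004  0.0979] 28168 ext [ 0.02   -0.0645  0.0948] [0.0929 0.0639 0.1008]
bar y at 0.04 [-0.0062  0.0052]
bar y at 0.07 [-0.0063  0.0051]
wire side 1 [0.0242 0.0306] 969
wire side -1 [0.0243 0.0306] 976
wire side 1 [0.0526 0.0593] 1174
wire side -1 [0.0526 0.0593] 1180
```

>>> {"fn": "play_rows", "kwargs": {"targets": [[-0.5,0,6,0,0,0,-1],[0,0,6,0,0,0,-1],[0,0,6,0,0,0,-1],[0,0,4,0,0,0,-1],[0,0,2,0,0,0,-1],[0,0,1,0,0,0,-1],[0,0,0,0,0,0,-1],[0,0,0,0,0,0,-1]]}}

```text
time: 6.3
eef_pos: [0.4922, 0.147, 0.0624]
eef_rot: [0.994, -0.114, -0.0, 0.0]
wrist_force: [0.8, -0.6, -3.8]
width: 0.0112
```

>>> {"fn": "play_rows", "kwargs": {"targets": [[0,0,0.7,0,0,0,-1],[0,0,0.7,0,0,0,-1],[0,0,0.4,0,0,0,-1],[0,0,0,0,0,0,-1],[0,0,0,0,0,0,-1]]}}

```text
time: 6.8
eef_pos: [0.492, 0.147, 0.0604]
eef_rot: [0.994, -0.114, -0.0, 0.0]
wrist_force: [-0.8, 0.1, -4.2]
width: 0.0105
```

>>> {"fn": "play_rows", "kwargs": {"targets": [[0,0,0.5,0,0,0,-1],[0,0,0.5,0,0,0,-1],[0,0,0,0,0,0,-1],[0,0,0,0,0,0,-1]]}}

```text
time: 7.2
eef_pos: [0.492, 0.147, 0.0594]
eef_rot: [0.994, -0.114, -0.0, 0.0]
wrist_force: [-0.0, -0.1, -3.7]
width: 0.011
```

>>> {"fn": "play_rows", "kwargs": {"targets": [[0,0,0.5,0,0,0,-1],[0,0,0.5,0,0,0,-1],[0,0,0,0,0,0,-1],[0,0,0,0,0,0,-1]]}}

```text
time: 7.6
eef_pos: [0.4921, 0.147, 0.059]
eef_rot: [0.994, -0.114, -0.0, 0.0]
wrist_force: [-2.0, -1.5, 5.8]
width: 0.011
```

Contact at TCP z 0.059, which is exactly the nominal seated height. Releasing and backing off.

>>> {"fn": "play_rows", "kwargs": {"targets": [[0,0,0,0,0,0,-0.5],[0,0,0,0,0,0,0],[0,0,0,0,0,0,0],[0,0,0,0,0,0,0],[0,0,-10,0,0,0,0],[0,0,-25,0,0,0,0],[0,0,-40,0,0,0,0],[0,0,-50,0,0,0,0],[0,0,-50,0,0,0,0],[0,0,0,0,0,0,0],[0,0,0,0,0,0,0]]}}

```text
time: 8.7
eef_pos: [0.493, 0.1471, 0.2355]
eef_rot: [0.994, -0.114, 0.002, -0.0]
wrist_force: [-0.9, 0.1, -1.0]
width: 0.0426
```

```bash
python3 - <<'E'
from fit import *
f=grab('wrist'); np.save('w5.npy',f,allow_pickle=True); save(f,'pics/w5.png'); fit(f,.0715)
g=grab('scene'); np.save('s5.npy',g,allow_pickle=True); print('scene'); fit(g,.0715)
# jug: body/rim & handle
for n,f in(('scene',g),('top',grab('top')),('s0',np.load('scene0.npy',allow_pickle=True).item()),('t0',np.load('top0.npy',allow_pickle=True).item())):
    P=cloud(f); Q=P[np.all((P>[.38,-.31,.1])&(P<[.6,-.15,.135]),-1)]
    if len(Q)<20: print(n,len(Q)); continue
    h=Q[:,:2]
    print(n,len(Q),Q.min(0).round(4),Q.max(0).round(4))
    b=h[np.linalg.norm(h-[.495,-.235],axis=1)<.055]; fr=Q[Q[:,0]<.44]
    print('handle pts',len(fr),fr.mean(0).round(4),fr[:,1].min().round(4),fr[:,1].max().round(4),fr[:,2].max().round(4))
E
```

```text
plane [ 0.0014 -0.0003  0.0703] 9388 ext [-0.0919 -0.0658  0.0672] [0.0927 0.0654 0.0733]
bar y at -0.07 [-0.0052  0.0058]
bar y at -0.04 [-0.0051  0.0051]
bar y at 0 [-0.0049  0.0053]
bar y at 0.04 [-0.0056  0.0051]
bar y at 0.07 [-0.0054  0.0057]
wire side 1 [0.0248 0.0302] 175
wire side -1 [0.0239 0.0301] 191
wire side 1 [0.0534 0.059 ] 198
wire side -1 [0.0534 0.059 ] 202
wire side 1 [-0.0292 -0.0235] 143
wire side -1 [-0.0292 -0.0234] 135
wire side 1 [-0.0582 -0.0521] 155
wire side -1 [-0.058  -0.0522] 159
scene
plane [-0.0037  0.0032  0.0704] 353 ext [-0.0927 -0.0645  0.0672] [0.0894 0.0649 0.0734]
scene 342 [ 0.4147 -0.2827  0.1003] [ 0.5605 -0.1902  0.1218]
handle pts 33 [ 0.4265 -0.2447  0.1107] -0.2488 -0.2406 0.1194
top 181 [ 0.4199 -0.2793  0.1   ] [ 0.5603 -0.1875  0.1234]
handle pts 13 [ 0.4293 -0.2417  0.1112] -0.2442 -0.2384 0.1225
s0 344 [ 0.4168 -0.2824  0.1001] [ 0.5587 -0.1907  0.122 ]
handle pts 33 [ 0.4278 -0.2444  0.1113] -0.2482 -0.2395 0.1192
t0 176 [ 0.4233 -0.2787  0.1   ] [ 0.5602 -0.1876  0.1291]
handle pts 11 [ 0.4308 -0.2411  0.1147] -0.2439 -0.2379 0.1253
```

View pics/w5.png

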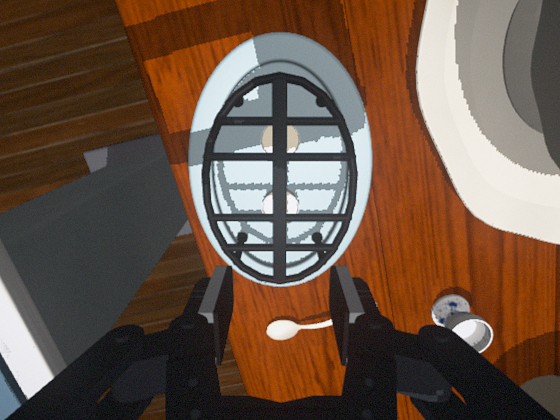

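The grille is seated: slopes ≤0.0014, wires symmetric about the well centre (0.6 mm off), and all four feet visible inside the well at (238,100), (320,100), (242,238) and (317,237). Next is a closer look at the jug.

>>> {"fn": "play_rows", "kwargs": {"targets": [[3,44,0,0,0,0,0],[3,44,0,0,0,0,0],[3,44,0,0,0,0,0],[3,44,0,0,0,0,0],[3,44,0,0,0,0,0],[3,44,0,0,0,0,0],[3,44,0,0,0,0,0],[3,44,0,0,0,0,0],[3,44,0,0,0,0,0],[0,0,0,0,0,8.5,0],[0,0,0,0,0,8.5,0],[0,0,0,0,0,8.5,0],[0,0,0,0,0,8.5,0],[0,0,0,0,0,8.5,0],[0,0,0,0,0,8.5,0],[0,0,0,0,0,8.5,0],[0,0,0,0,0,8.5,0],[0,0,0,0,0,8.5,0],[0,0,0,0,0,0,0],[0,0,0,0,0,0,0]]}}

```text
time: 10.85
eef_pos: [0.4286, -0.2444, 0.2323]
eef_rot: [0.711, -0.703, -0.002, 0.0]
wrist_force: [-0.8, 0.2, 0.3]
width: 0.0425
```

```bash
python3 - <<'E'
from h import *
s=manip.observe(); print(s['eef_pos'],s['q'].round(2),Ro.from_quat(s['eef_rot']).as_matrix()[:,0])
f=grab('wrist'); np.save('w6.npy',f,allow_pickle=True); save(f,'pics/w6.png'); P=cloud(f); print(-f['R'].T@f['t'])
Q=P[np.all((P>[.38,-.32,.09])&(P<[.6,-.14,.14]),-1)]; print(len(Q),Q.min(0),Q.max(0))
B=Q[np.linalg.norm(Q[:,:2]-[.493,-.238],axis=1)>.0]
# rim top band: circle fit by least squares away from handle/spout
hd=Q[Q[:,0]<.44]; 
for lo in np.arange(.405,.45,.005):
    k=hd[(hd[:,0]>=lo)&(hd[:,0]<lo+.005)&(hd[:,2]>.1)]
    if len(k)>5: print('handle x',lo.round(3),len(k),'y',np.percentile(k[:,1],[2,50,98]).round(4),'zmax',np.percentile(k[:,2],95).round(4))
for zl in(.03,.05,.07):
    L=P[np.all((P>[.4,-.32,zl])&(P<[.6,-.14,zl+.012]),-1)]; print('z',zl,len(L),(cv2.fitEllipse(cv2.convexHull((L[:,:2]*1000).astype(np.float32))) if len(L)>20 else ''))
R=Q[(Q[:,2]>.108)&(Q[:,0]>.455)&(Q[:,0]<.53)]; A=np.c_[2*R[:,:2],np.ones(len(R))]; x=np.linalg.lstsq(A,(R[:,:2]**2).sum(1),rcond=None)[0]; print('rim circle',x[:2],np.sqrt(x[2]+x[:2]@x[:2]))
sp=Q[Q[:,0]>Q[:,0].max()-.008]; print('spout',sp.mean(0))
E
```

```text
[ 0.42858326 -0.24443639  0.23233372] [-0.74  0.17  1.68 -0.    1.3   0.81] [ 0.01169399 -0.99993035 -0.00159849]
[ 0.51189266 -0.24417419  0.36336688]
7713 [ 0.41759235 -0.28236652  0.09096196] [ 0.56076665 -0.18934054  0.12096389]
handle x 0.415 7 y [-0.2471 -0.2448 -0.2426] zmax 0.1039
handle x 0.42 28 y [-0.2478 -0.2448 -0.241 ] zmax 0.1102
handle x 0.425 53 y [-0.2477 -0.244  -0.2403] zmax 0.1148
handle x 0.43 63 y [-0.2469 -0.2433 -0.2396] zmax 0.1165
handle x 0.435 74 y [-0.2468 -0.2432 -0.2388] zmax 0.1173
z 0.03 921 ((500.3235778808594, -235.6015167236328), (95.13839721679688, 99.03853607177734), 69.20457458496094)
z 0.05 23 ((489.7193298339844, -261.11737060546875), (16.20076560974121, 128.77392578125), 78.73639678955078)
z 0.07 8 
rim circle [ 0.5004208  -0.23591026] 0.044580335298357955
spout [ 0.55607069 -0.23402859  0.11639824]
```

View pics/w6.png

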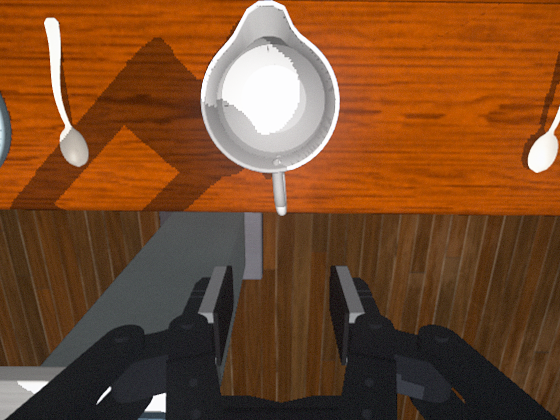

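The wrist view shows the jug body at (270,95), the handle from (278,170) to (281,212), and the spout at (265,5). Jug axis (0.500,-0.236), grip point (0.432,-0.243), handle top 116.5 mm; the scene view agrees within about 1 mm.

```bash
python3 - <<'E'
from h import *
plan([.4324,-.2431,.096],frame(-84))
E
```

```text
turn deg [ 0.13  0.08 -5.35] then shift mm [ -1.   -3.8 136.6]
```

>>> {"fn": "play_rows", "kwargs": {"targets": [[0,0,0,0.13,0.08,-5.35,0],[-1,-3.8,16.6,0,0,0,0],[0,0,30,0,0,0,0],[0,0,30,0,0,0,0],[0,0,25,0,0,0,0],[0,0,20,0,0,0,0],[0,0,15,0,0,0,0],[0,0,0,0,0,0,0],[0,0,0,0,0,0,0]]}}

```text
time: 11.8
eef_pos: [0.4329, -0.2436, 0.0969]
eef_rot: [0.742, -0.67, 0.001, 0.0]
wrist_force: [-0.1, -0.1, 1.1]
width: 0.0431
```

```bash
python3 - <<'E'
from h import *
plan([.4324,-.2431,.096],frame(-84)); print(manip.observe()['wrist_force'])
f=grab('wrist'); np.save('w7.npy',f,allow_pickle=True); save(f,'pics/w7.png'); P=cloud(f)
s=manip.observe(); A=Ro.from_quat(s['eef_rot']).as_matrix()
Q=(P-s['eef_pos'])@A; im=f['image'].astype(int)
k=(im.min(2)>90)&(abs(Q[...,0])<.018)&(abs(Q[...,1])<.025)&(abs(Q[...,2])<.03); h=Q[k]; print(len(h))
for y in np.arange(-.025,.02,.005):
    q=h[(h[:,1]>=y)&(h[:,1]<y+.005)]
    if len(q)>5: print(y.round(3),np.percentile(q[:,0],[2,98]).round(4),np.percentile(q[:,2],3).round(4))
E
```

```text
turn deg [-0.05 -0.06 -0.12] then shift mm [-0.5  0.4  0.9]
[-0.09991837 -0.09539764  1.14962142]
2312
-0.025 [-0.0154  0.0141] -0.0151
-0.02 [-0.0039  0.0031] -0.016
-0.015 [-0.0039  0.0031] -0.0183
-0.01 [-0.0039  0.0031] -0.0197
-0.005 [-0.0039  0.0031] -0.0199
0.0 [-0.0035  0.0032] -0.0189
0.005 [-0.0022  0.0026] -0.0167
```

View pics/w7.png

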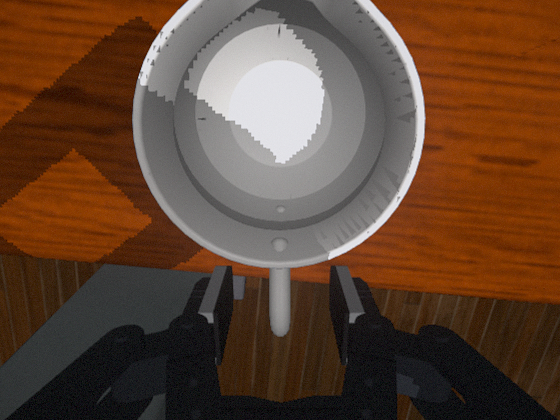

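The handle sits centred between the pads (u≈280) and is aligned with them. Small correction, then pinch at 55 N.

>>> {"fn": "play_rows", "kwargs": {"targets": [[-0.4,0,0.9,0,0,0,0],[0,0,0,0,0,0,-0.5],[0,0,0,0,0,0,-1],[0,0,0,0,0,0,-1],[0,0,0,0,0,0,-1],[0,0,0,0,0,0,-1],[0,0,0,0,0,0,-1],[0,0,0,0,0,0,-1]], "newtons": 55}}

```text
time: 12.65
eef_pos: [0.4329, -0.2436, 0.0964]
eef_rot: [0.742, -0.67, 0.001, 0.0]
wrist_force: [-2.3, -1.0, 5.4]
width: 0.0067
```

>>> {"fn": "play_rows", "kwargs": {"targets": [[0,0,-1,0,0,0,-1],[0,0,-2,0,0,0,-1],[0,0,-4,0,0,0,-1],[0,0,-6,0,0,0,-1],[0,0,-4,0,0,0,-1],[0,0,-2,0,0,0,-1],[0,0,0,0,0,0,-1],[0,0,0,0,0,0,-1]]}}

```text
time: 13.45
eef_pos: [0.4328, -0.2431, 0.115]
eef_rot: [0.742, -0.67, 0.001, 0.0]
wrist_force: [0.2, -0.9, -3.1]
width: 0.0063
```

```bash
cat > jug.py <<'E'
from h import *
def jug(f=None):
    """rim plane & centre of held jug in tool frame and world"""
    f=f or grab('wrist'); s=manip.observe(); P=cloud(f); A=Ro.from_quat(s['eef_rot']).as_matrix(); Q=(P-s['eef_pos'])@A; im=f['image'].astype(int)
    r=np.linalg.norm(Q[...,:2]-[0,-.068],axis=-1)
    k=(r>.041)&(r<.049)&(Q[...,2]<.0)&(Q[...,2]>-.04)&(im.min(2)>90); q=Q[k]
    B=np.c_[q[:,:2],np.ones(len(q))]
    # keep the top-most per angle sector = lip
    an=np.degrees(np.arctan2(q[:,0],-(q[:,1]+.068))); T=[]
    for a in np.arange(-180,180,8):
        m=(an>=a)&(an<a+8)
        if m.sum()>8 and not(abs(a+4)<45): T.append(np.r_[q[m][:,:2].mean(0),np.percentile(q[m][:,2],8)])
    T=np.array(T); co=np.linalg.lstsq(np.c_[T[:,:2],np.ones(len(T))],T[:,2],rcond=None)[0]
    print('lip tilt tool(x,y) deg',np.degrees(co[:2]).round(2),'n',len(T),'lip z tool mid',(co@[0,-.068,1]).round(4))
    L=P[k]; print('lip world z',np.percentile(L[:,2],[50,95]).round(4)); print(s['eef_pos'],s['wrist_force'],s['moment'],s['width'])
E
python3 - <<'E'
from jug import *
print('before'); jug(np.load('w7.npy',allow_pickle=True).item()); print('now'); jug()
E
```

```text
beforeTraceback (most recent call last):
  File "<stdin>", line 2, in <module>
  File "jug.py", line 13, in jug
    T=np.array(T); co=np.linalg.lstsq(np.c_[T[:,:2],np.ones(len(T))],T[:,2],rcond=None)[0]
                                            ~^^^^^^
IndexError: too many indices for array: array is 1-dimensional, but 2 were indexed
```

```bash
sed -i 's/def jug(f=None):/def jug(f=None,pos=None):/; s/A=Ro.from/s["eef_pos"]=s["eef_pos"] if pos is None else np.array(pos); A=Ro.from/; s/(r>.041)&(r<.049)/(r>.036)\&(r<.052)/' jug.py
python3 - <<'E'
from jug import *
print('before'); jug(np.load('w7.npy',allow_pickle=True).item(),[.4329,-.2436,.0969]); f=grab('wrist'); np.save('w8.npy',f,allow_pickle=True); print('now'); jug(f)
E
```

```text
before
lip tilt tool(x,y) deg [-0.27 -0.03] n 34 lip z tool mid -0.015
lip world z [0.1074 0.1122]
[ 0.4329 -0.2436  0.0969] [ 0.15364184 -0.92499029 -3.07397714] [-0.01483235  0.18760928 -0.02250744] 0.006349593963195679
now
lip tilt tool(x,y) deg [ 0.36 -0.59] n 34 lip z tool mid -0.0148
lip world z [0.1252 0.1301]
[ 0.43271789 -0.24310824  0.11487694] [ 0.36139976 -0.36893606 -2.3612537 ] [ 0.05098081  0.1723301  -0.05208737] 0.00658909588253804
```

The jug hangs upright, with tilt changed by less than 0.7°. Checking clearance along the carry path and working out the shift.

```bash
python3 - <<'E'
from h import *
for n in('scene0','wrist1'):
    P=cloud(np.load(n+'.npy',allow_pickle=True).item()); Q=P[(P[...,2]>.08)&(P[...,2]<.4)&(P[...,0]>.3)&(P[...,0]<.9)&(P[...,1]>-.17)&(P[...,1]<.25)]
    if n=='wrist1': Q=Q[(Q[:,0]>.57)]
    print(n,Q.min(0).round(3),np.percentile(Q[:,0],[1,5]).round(3)); Q=Q[Q[:,2]>.09]; print(Q.min(0).round(3))
plan([.4259,.1402,.206],frame(-84))
E
```

```text
scene0 [ 0.421 -0.17   0.08 ] [0.433 0.501]
[ 0.432 -0.17   0.09 ]
wrist1 [0.657 0.093 0.109] [0.659 0.66 ]
[0.657 0.093 0.109]
turn deg [-0.06 -0.07 -0.21] then shift mm [-381.9  -33.3  -91.1]
```

>>> {"fn": "play_rows", "kwargs": {"targets": [[0,0,-3,0,0,0,-1],[0,0,-7,0,0,0,-1],[0,0,-12,0,0,0,-1],[0,0,-15,0,0,0,-1],[0,0,-17,0,0,0,-1],[0,0,-15,0,0,0,-1],[0,0,-12,0,0,0,-1],[0,0,-7,0,0,0,-1],[0,0,-3,0,0,0,-1],[0,0,0,0,0,0,-1]]}}

```text
time: 14.5
eef_pos: [0.4327, -0.2431, 0.2062]
eef_rot: [0.742, -0.67, 0.001, 0.0]
wrist_force: [0.4, 0.3, -3.5]
width: 0.0066
```

>>> {"fn": "play_rows", "kwargs": {"targets": [[-5,-0.4,0,0,0,0,-1],[-10,-0.9,0,0,0,0,-1],[-16,-1.4,0,0,0,0,-1],[-22,-1.9,0,0,0,0,-1],[-26,-2.3,0,0,0,0,-1],[-28,-2.45,0,0,0,0,-1],[-28,-2.45,0,0,0,0,-1],[-28,-2.45,0,0,0,0,-1],[-28,-2.45,0,0,0,0,-1],[-28,-2.45,0,0,0,0,-1],[-28,-2.45,0,0,0,0,-1],[-28,-2.45,0,0,0,0,-1],[-28,-2.45,0,0,0,0,-1],[-26,-2.3,0,0,0,0,-1],[-22,-1.9,0,0,0,0,-1],[-16,-1.4,0,0,0,0,-1],[-10,-0.9,0,0,0,0,-1],[-5,-0.4,0,0,0,0,-1],[0,0,0,0,0,0,-1],[0,0,0,0,0,0,-1]]}}

```text
time: 16.5
eef_pos: [0.4273, 0.14, 0.2054]
eef_rot: [0.742, -0.671, 0.001, 0.0]
wrist_force: [0.3, -0.4, -2.0]
width: 0.0066
```

```bash
python3 - <<'E'
from jug import *
f=grab('wrist'); jug(f); plan([.4259,.1402,.170],frame(-84))
g=grab('scene'); np.save('s9.npy',g,allow_pickle=True); P=cloud(g)
Q=P[np.all((P>[.38,.05,.19])&(P<[.6,.25,.235]),-1)]; print(len(Q),Q.min(0),Q.max(0))
save(g,'pics/s9.png',(180,180,320,300),5)
E
```

```text
lip tilt tool(x,y) deg [ 0.38 -0.63] n 34 lip z tool mid -0.0146
lip world z [0.2155 0.2204]
[0.42735131 0.13983485 0.20542184] [ 0.02222829 -0.891904   -2.47393605] [-0.02487565  0.16955327 -0.08073277] 0.006432294230709664
turn deg [-0.07 -0.1  -0.24] then shift mm [-0.5  1.4 35.4]
423 [0.40671911 0.09663901 0.19015983] [0.55600287 0.17191738 0.23460085]
```

View pics/s9.png

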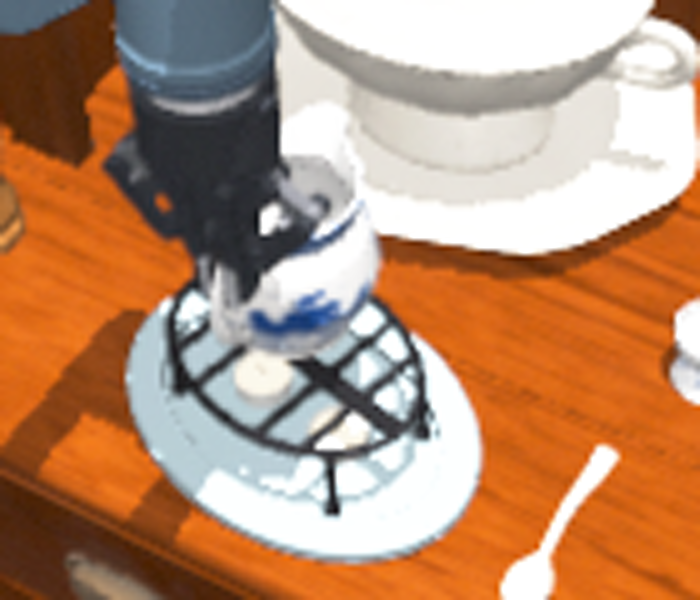

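The jug is upright, about 38 mm above the grille and roughly over its middle. I'll take out the 0.5° sag and lower it to just above the wires.

>>> {"fn": "play_rows", "kwargs": {"targets": [[-0.5,1.4,4,0.5,0.5,0,-1],[0,0,8,0,0,0,-1],[0,0,9,0,0,0,-1],[0,0,7,0,0,0,-1],[0,0,4,0,0,0,-1],[0,0,2,0,0,0,-1],[0,0,0,0,0,0,-1],[0,0,0,0,0,0,-1]]}}

```text
time: 17.4
eef_pos: [0.4265, 0.1404, 0.1717]
eef_rot: [0.742, -0.67, 0.007, -0.0]
wrist_force: [0.6, -0.9, -2.6]
width: 0.0068
```

>>> {"fn": "play_rows", "kwargs": {"targets": [[0,0,0.5,0,0,0,-1],[0,0,0.5,0,0,0,-1],[0,0,0.5,0,0,0,-1],[0,0,0,0,0,0,-1]]}}

```text
time: 17.8
eef_pos: [0.4262, 0.1404, 0.17]
eef_rot: [0.742, -0.67, 0.007, -0.0]
wrist_force: [-1.1, 0.0, -2.1]
width: 0.0063
```

```bash
python3 - <<'E'
from jug import *
jug(); print(manip.observe()['wrist_force'])
E
```

```text
lip tilt tool(x,y) deg [ 0.35 -0.68] n 34 lip z tool mid -0.0146
lip world z [0.1807 0.1855]
[0.42628951 0.1404011  0.16999462] [ 0.06764149 -0.58364647 -3.69912729] [-0.02519474  0.19423557 -0.00152837] 0.006699185291037958
[ 0.06764149 -0.58364647 -3.69912729]
```

>>> {"fn": "play_rows", "kwargs": {"targets": [[0,0,0.4,0,0,0,-1],[0,0,0.4,0,0,0,-1],[0,0,0.4,0,0,0,-1],[0,0,0,0,0,0,-1],[0,0,0,0,0,0,-1]]}}

```text
time: 18.35
eef_pos: [0.4263, 0.1404, 0.1687]
eef_rot: [0.742, -0.67, 0.007, -0.0]
wrist_force: [-0.3, 0.6, -3.2]
width: 0.0063
```

>>> {"fn": "play_rows", "kwargs": {"targets": [[0,0,0.4,0,0,0,-1],[0,0,0.4,0,0,0,-1],[0,0,0,0,0,0,-1],[0,0,0,0,0,0,-1]]}}

```text
time: 18.75
eef_pos: [0.4263, 0.1404, 0.168]
eef_rot: [0.742, -0.67, 0.007, -0.0]
wrist_force: [-1.0, 0.5, -2.5]
width: 0.0064
```

>>> {"fn": "play_rows", "kwargs": {"targets": [[0,0,0.4,0,0,0,-1],[0,0,0.4,0,0,0,-1],[0,0,0,0,0,0,-1],[0,0,0,0,0,0,-1]]}}

```text
time: 19.15
eef_pos: [0.4263, 0.1403, 0.1674]
eef_rot: [0.742, -0.67, 0.007, -0.0]
wrist_force: [-2.2, -1.1, 0.9]
width: 0.0065
```

Contact: the grille now carries the whole weight. Releasing slowly, then withdrawing straight up.

>>> {"fn": "play_rows", "kwargs": {"targets": [[0,0,0,0,0,0,-0.9],[0,0,0,0,0,0,-0.7],[0,0,0,0,0,0,-0.4],[0,0,0,0,0,0,-0.2],[0,0,0,0,0,0,-0.2],[0,0,0,0,0,0,-0.2]]}}

```text
time: 19.75
eef_pos: [0.4264, 0.1404, 0.1672]
eef_rot: [0.742, -0.67, 0.007, -0.0]
wrist_force: [0.4, 0.1, -0.4]
width: 0.0342
```

```bash
python3 - <<'E'
from jug import *
f=grab('wrist'); jug(f); save(f,'pics/w10.png')
s=manip.observe(); A=Ro.from_quat(s['eef_rot']).as_matrix(); P=cloud(f); Q=(P-s['eef_pos'])@A; im=f['image'].astype(int)
h=Q[(im.min(2)>90)&(abs(Q[...,0])<.02)&(Q[...,1]>-.015)&(Q[...,1]<.01)&(abs(Q[...,2])<.03)]; print('handle x',np.percentile(h[:,0],[2,98]))
E
```

```text
lip tilt tool(x,y) deg [ 0.5  -0.35] n 34 lip z tool mid -0.0152
lip world z [0.1782 0.1832]
[0.4263993  0.14039126 0.16716275] [ 0.80689975  0.09310494 -0.8194612 ] [ 0.01874657 -0.02116762  0.02815233] 0.033757982511537006
handle x [-0.01914452  0.01936578]
```

View pics/w10.png

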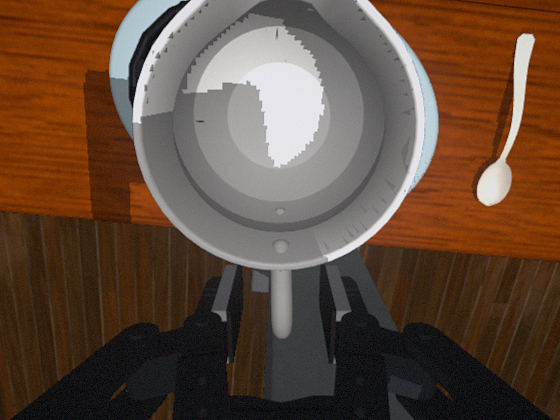

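The jug stands free, with the handle at u≈282 between fingers at u≈232 and 330. Withdrawing up and clear, then a final check.

>>> {"fn": "play_rows", "kwargs": {"targets": [[0,0,-5,0,0,0,-0.2],[0,0,-10,0,0,0,-0.2],[0,0,-15,0,0,0,-0.2],[0,0,-25,0,0,0,-0.2],[0,10,-30,0,0,0,-0.2],[0,20,-20,0,0,0,-0.2],[0,20,0,0,0,0,-0.2],[0,10,0,0,0,0,-0.2],[0,0,0,0,0,0,-0.2],[0,0,0,0,0,0,-0.2]]}}

```text
time: 20.8
eef_pos: [0.3659, 0.1353, 0.2716]
eef_rot: [0.742, -0.67, 0.007, -0.001]
wrist_force: [0.2, 0.5, 0.1]
width: 0.0343
```

```bash
python3 - <<'E'
from fit import *
s=manip.observe(); print(s['time'],s['eef_pos'])
f=grab('wrist'); g=grab('scene'); save(f,'pics/w11.png'); P=cloud(f)
Q=P[np.all((P>[.44,.08,.168])&(P<[.56,.22,.2]),-1)]
R=Q[(Q[:,2]>.178)&(Q[:,0]<.523)&(Q[:,0]>.455)]; A=np.c_[2*R[:,:2],np.ones(len(R))]; x=np.linalg.lstsq(A,(R[:,:2]**2).sum(1),rcond=None)[0]; print('rim circle',x[:2],np.sqrt(x[2]+x[:2]@x[:2]))
B=np.c_[R[:,:2]-x[:2],np.ones(len(R))]; print('lip plane',np.linalg.lstsq(B,R[:,2],rcond=None)[0])
print('grille wrist'); fit(f,.0715,.005); print('grille scene'); fit(g,.0715,.005)
o=np.load('scene0.npy',allow_pickle=True).item(); d=(abs(g['image'].astype(int)-o['image'].astype(int)).max(2)>40)
for n,(a,b,c_,d_) in dict(mill=(164,198,188,232),egg=(313,238,331,263),spoon=(280,268,304,303)).items(): print(n,d[b:d_,a:c_].mean().round(3))
save(g,'pics/s11.png',(150,170,340,320),4)
E
```

```text
20.8 [0.36587033 0.1352727  0.2716372 ]
rim circle [0.49278355 0.14775925] 0.04437751910194768
lip plane [-0.00792051 -0.00187095  0.18160775]
grille wrist
plane [ 0.0007 -0.0027  0.0704] 3267 ext [-0.0929 -0.0479  0.0673] [0.0907 0.0661 0.0733]
bar y at -0.07 [-0.005   0.0059]
bar y at 0.07 [-0.0009  0.0059]
wire side 1 [0.0531 0.0583] 57
wire side 1 [-0.059  -0.0528] 114
grille scene
plane [-0.0016  0.0038  0.0705] 148 ext [-0.0919 -0.0613  0.0679] [0.0761 0.0665 0.0737]
mill 0.077
egg 0.0
spoon 0.002
```

View pics/s11.png

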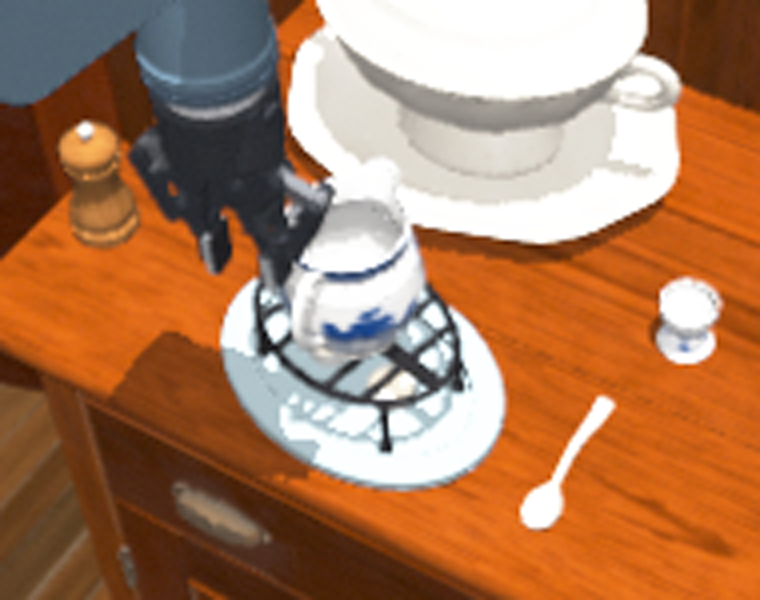

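The jug is upright in the middle of the grille, 0.3 mm from the well centre. The grille is level, and the mill, egg cup and spoon are in place. Handing in.

```bash
python3 -c "
from station import manip
print(manip.hand_in())"
```

```text
the job is handed in; nothing more can be done
None
```

I turned the grille about 47° clockwise so that all four feet stand in the oval well. Then I set the jug upright on its middle and handed the job in at about 21 s.

- **Grille:** before placing the jug, its slopes were at most 0.0014 and it sat 0.6 mm off the well centre, with all four feet visible in the well. With the jug on it, the slopes read at most 0.003–0.004, from fewer visible points.
- **Jug:** its rim circle is centred 0.3 mm from the well centre. The lip plane slopes 0.008 rad, which is within what the uneven lip and spout give.
- **Other things:** the egg cup and spoon are unchanged in the scene image. The mill's image patch differed by 8%; it looks upright and in place, and I put the change down to the arm's shadow, though I did not measure its position again.
- **Force and contact:** the wrist forces I read stayed below 7 N, and the gripper was clear of everything at the end.

Two checks disagreed slightly:
- **Grille height:** its top measured about 1 mm below nominal (0.0704 against 0.0715 m), within the camera calibration.
- **Tilt correction:** the 0.5° correction I made to the held jug could not be confirmed in the lip readings, which are relative to the tool and so would not show it.

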